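Uncover the bread, hang up the cover, and serve a roll with tongs

ROBOT

A 6-joint arm with a two-finger parallel gripper is mounted at the origin on the work surface. World frame = base frame: x ahead of the robot, y to its left, z up, the work surface at z = 0. Lengths are in m, angles in rad, forces in N, time in s.
With the tool pointing down it reaches from about 0.35 to 0.8 m from the base axis. Payload 7.3 kg.
Tool frame: the origin (TCP) lies at the very end of the fingers, on their centre line; the grasp point (between the pads) lies 19 mm behind it; z points along the fingers, y is the line along which they close (so a half turn about z gives the same grasp; the last joint's range is limited). The gripper opens to 85 mm and grips with 20 to 120 N. Pads are 22 mm wide; open, the fingers measure 114 mm over their backs; the gripper's body (76 mm by 85 mm) begins 54 mm behind the grasp point. The pads swing forward as they close: fully open they stand 13 mm farther back than shut.
Start: joints at [-1.317, 0.342, 1.524, -0, 1.275, -0.146], TCP at [0.204, -0.484, 0.231] pointing down, gripper open.
Joint ranges: [-2.53, 2.53], [-0.77, 2.02], [0.04, 2.7], [-1, 4.14], [0.28, 2.66], [-3.11, 3.11]. Speed limits (rad/s): [2.57, 2.57, 3.14, 3.14, 3.14, 3.14].

INTERFACE

Orientations are given as a unit quaternion [w, x, y, z].
In Python, from bench import get_obs, cams, hand_in gives the robot as it stands.
- The arm moves only by the tool carry_out, never from a script. Its argument "increments" is a list of rows, each a list of 3 entries, a list of its own where there are three numbers: the shift along the world's x, y, z each as a share of 0.15 m, from -1 to 1, then the turn, a rotation vector about the world's x, y, z each as a share of 360 degrees, from -1 to 1, then the opening, from -1 (shut) to 1 (fully open). A call has 1 to 10 rows; each row is the pose to reach, as a shift and turn from the pose commanded when the call began, turning the shorter way round; what a row does not reach only later rows make up. A row lasts 1/8 s, in which the tool goes at most 62.5 mm and 10.7 degrees, less where a joint would pass 70% of its speed; a pose out of reach is approached as far as the arm can. A call with a number of a shift or a turn outside -1 to 1 is refused whole. A call with a gripper value outside its range is refused whole. The fingers move at their own pace and stop on an object; "newtons" is the grip in N (left out, the last holds). Time passes only in rows, so rows that repeat a pose let the fingers close. It gives the time, the measured TCP pose, the force, the opening and the grip force at its end, in the units of the state.
- get_obs(): the state, without advancing time (a new reading comes with each control period).
- cams.get_image(name): name is "scene" or "side" or "wrist"; returns a dict with "img" (420x560x3 uint8, red, green, blue), "fx", "fy", "cx", "cy" (pixels), "dist_coeffs" ([k1, k2, p1, p2, k3] as OpenCV has them; the pictures are not rectified), "rvec" (rotation vector, rad) and "tvec" (3), from world to camera coordinates, as OpenCV has them. Camera axes: x right, y down, z forward; pixel columns grow to the right and rows downward; lengths in m; the calibration is good to about 2 mm. A picture is of the moment at which its call begins. There is no depth.
- hand_in(): hands the job in; it is judged then, once.
The state is a dict: "t": time; "joint_pos": joint angles; "dq": joint speeds; "joint_efforts": joint torques, N m; "ee_pos": TCP position; "orientation": TCP orientation; "contact_force": force on the tool from outside, world axes, zero at the start; "moment": the same for the moment, N m; "width": opening from 0.0 (shut) to 1.0 (fully open); "grasp_force": force on a finger pad.
Only numpy, scipy, OpenCV 4.12 (cv2) and the standard library are available. Lean on these libraries where they do the work, as an engineer would, in place of code of your own. Each camera call takes 0.05 s, during which the arm holds its last target. There are 200 camera calls.

TASK

Lift the wire food cover off the cake stand and hang it by its handle on the brass hook of the hook stand, so that it hangs free. Then take the kitchen tongs, grip the golden roll with them (no robot fingers on the bread) and lift it about 10 cm off the cake stand, ready to serve; leave the dark rye roll and the other things on the counter where they are. Finish while still holding the roll up in the tongs: do not put it down or let go.

Things in the scene. Friction and masses are not known exactly. Their poses are not given: they have to be found in the camera images.
- cake_stand: white ceramic cake stand, fixed: round flat top plate 230 mm across and 12 mm thick, its top face 75 mm above the counter, on a slim pedestal (foot 130 mm across). Origin: centre of the foot, on the counter; z up. The two rolls lie on it about 48 mm either side of the centre, along its y axis
- cover: domed steel-wire food cover, 0.2 kg, loose, at the start set over the rolls, centred on the cake stand. Rim 196 mm across, dome 90 mm high, with an upright brass bow handle on top (see cover_handle). Origin: centre of the rim's underside; z up through the dome; the handle bar runs along y, and the hook has to pass under the bar along x
- cover_handle (a point): middle of the handle's straight level bar, on its axis, 140 mm above the rim; axes as the cover's. Round bar 10 mm thick along y, straight for 80 mm, 100 mm between the bow's legs; the opening under it is 45 mm high in the middle. Pinch the bar from above about 28 mm to one side of its middle (a firm grip, 25 N or more), to leave the middle free for the hook
- hook_stand: hook stand, fixed: round dark stone foot 170 mm across, 22 mm high, under a brass post 135 mm behind the hook (+x); from it a neck runs forward level (top 280 mm high) to a U-shaped hook of 7 mm wire that points along the stand's -x axis, roughly to the robot. Origin: on the counter under the U's lowest point; z up
- hook_saddle (a point): top of the wire at the lowest point of the hook's U, 262 mm above the counter; a bar hung there has its axis about 5 mm higher. The U dips 16 mm; its free end, 15 mm towards -x, is 280 mm high at the top; the wire's underside is at 255 mm. Pass the bar, square to the hook, over the free end from the -x side with its axis 287 to 302 mm high, then lower it into the U. Axes as the stand's
- tongs: steel kitchen tongs with dark grey silicone sleeves and jaw pads, lying open on edge on the counter; 270 mm long, 24 mm high, 0.106 kg, balanced near the origin. Pivot at x = -112 mm, jaws towards +x. Both arms swing equally about the upright pivot pin and spring open. Origin: on the midline between the grip sleeves, at the lower edge; x along the midline, z up. See tongs_grip
- tongs_grip (a point): midpoint between the grip sleeves, 12 mm above the tongs' origin; axes as the tongs'. Squeeze the sleeves' outer faces (x = -40 to +40 mm) along y, at x = 0 where the tongs balance: 48 mm over them open, 32 mm with a roll in the jaws, less if the jaws miss it. Each side takes 6 N to begin closing, 9 N at 32 mm: squeezed to about 42 mm they can be carried, jaws still open; 20 to 30 N holds a roll
- tongs_jaw (a point): point midway between the jaw pads, where the roll's widest part should sit: 105 mm ahead of the tongs' origin along x, 12 mm above their lower edge. Pads 44 mm long (x = 83 to 127 mm), 24 mm high, 88 mm apart inside when open (98 mm over their outsides there)
- jaw_left: dark grey silicone jaw pad of the tongs' +y arm, 44 x 5 x 24 mm; origin at the middle of its lower edge. It swings with the arm, 0.071 rad from open to closed on the roll
- jaw_right: jaw pad of the tongs' -y arm, mirror image of the left
- golden_roll: pale golden bread roll with a cross on top, round, 56 mm across (widest 14 to 20 mm up), 41 mm high, 45 g, firm. Origin: centre of its underside
- rye_roll: dark brown rye roll with pale seeds, same shape and size; stays on the cake stand. Origin: centre of its underside
- mug: blue mug, 76 mm across, 85 mm high, loose, bystander. Origin: centre of its underside
- jam_jar: dark red jam jar with brass lid, 64 mm across, 85 mm high, loose, bystander. Origin: centre of its underside
- butter_dish: white butter dish, 170 x 100 mm, 70 mm high, loose, bystander. Origin: centre of its underside
- salt_bowl: small wooden salt bowl, 68 mm across, 34 mm high, loose, bystander. Origin: centre of its underside
- spoon: small spoon lying flat, steel bowl, wooden handle, loose, bystander. Origin about its middle
There are look-alikes about, which are no part of the job. What is shaped like the rye_roll but pink is not meant.

How it is judged:
By the outcome, as a careful person would: the job done as asked, in the order asked, and still so for the second after the job is handed in, while the arm keeps its last pose, push and grip.
It also fails if it takes over 72 s, if anything falls off the work surface, if the arm or the gripper's body presses on something with over 40 N, if the wrist force passes 120 N, or if a joint passes its speed limit or range.

## Working session

There is one attempt and no reset: what is moved stays moved. The work goes in short steps, Python scripts to look and compute and a tool call to move; the robot and the scene stay as the last step left them, time stands still between calls to the robot, and variables do not carry over. Pictures are saved under pics/ and viewed, at most 10 in all, crops included, and the job is handed in when it is done.

Besides the shell and the picture viewer there is one more tool, called after ">>>" as a command line: name --argument value ..., lists and objects as JSON in quotes. carry_out: Moves the arm, as the interface text tells. Its arguments: {"type":"object","properties":{"increments":{"type":"array"},"newtons":{"type":"number"}},"required":["increments"]}

```bash
ls; mkdir -p pics; cat > h.py <<'E'
import numpy as np, cv2, pickle
from bench import get_obs, cams, hand_in
def snap(n,tag):
    d=cams.get_image(n); cv2.imwrite(f'pics/{tag}.png',d['img'][:,:,::-1]); pickle.dump(d,open(f'pics/{tag}.pkl','wb')); return d
def load(tag): return pickle.load(open(f'pics/{tag}.pkl','rb'))
def K(d): return np.array([[d['fx'],0,d['cx']],[0,d['fy'],d['cy']],[0,0,1.]])
def ray(d,uv):
    p=cv2.undistortPoints(np.array([[uv]],float),K(d),np.array(d['dist_coeffs'],float)).ravel()
    R=cv2.Rodrigues(np.array(d['rvec'],float))[0]; o=-R.T@np.array(d['tvec'],float).ravel()
    v=R.T@np.array([p[0],p[1],1]); return o,v/np.linalg.norm(v)
def atz(d,uv,z):
    o,v=ray(d,uv); return o+v*(z-o[2])/v[2]
def tri(*prs):
    A=np.zeros((3,3));b=np.zeros(3);L=[]
    for d,uv in prs:
        o,v=ray(d,uv);P=np.eye(3)-np.outer(v,v);A+=P;b+=P@o;L.append((o,P))
    x=np.linalg.solve(A,b); return x,[float(np.linalg.norm(P@(x-o))) for o,P in L]
def proj(d,X):
    return cv2.projectPoints(np.array(X,float).reshape(-1,1,3),np.array(d['rvec'],float),np.array(d['tvec'],float),K(d),np.array(d['dist_coeffs'],float))[0].reshape(-1,2)
E
python3 - <<'E'
from h import *
for n in ('scene','side','wrist'):
    d=snap(n,n+'0'); o,_=ray(d,(280,210)); print(n,o.round(3),d['fx'])
a=[cv2.imread(f'pics/{n}0.png') for n in ('scene','side')]
E
```

```text
pics
scene [ 1.327 -0.843  1.036] 499.2866895793463
side [-0.121 -1.021  1.22 ] 493.709039501457
wrist [ 0.278 -0.452  0.373] 304.9673472187701
```

View pics/scene0.png

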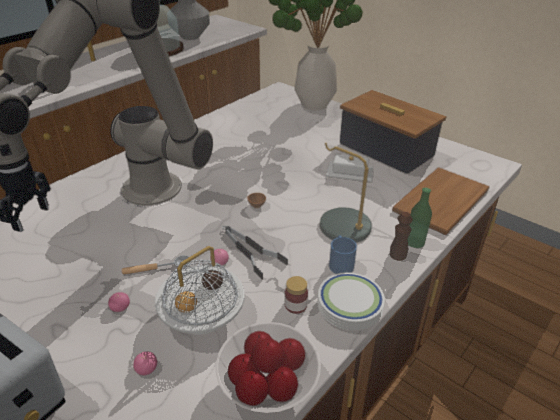

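View pics/side0.png

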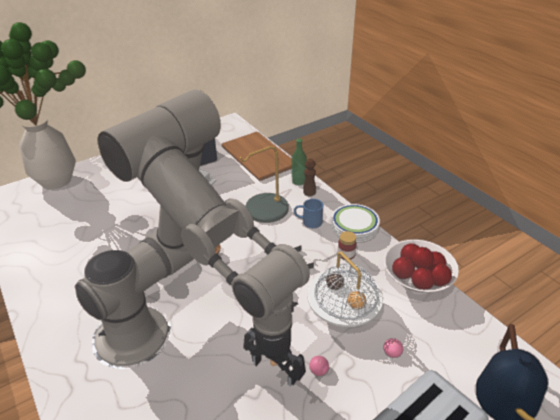

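The scene shows the cover on the cake stand at (200,295), with its handle bar running from (180,262) to (213,250). The golden roll is at (186,300) and the rye roll at (213,280). The tongs run from the pivot at (225,232) to the jaws at (285,262) and (260,275), and the hook tip is at (328,147). In the side view the cover is at (345,290) and the hook at about (250,152), and the arm hides the tongs. Next I'll enlarge crops to measure from.

```bash
python3 - <<'E'
from h import *
def c(t,x,y,w,h): 
    im=cv2.imread(f'pics/{t}.png')[y:y+h,x:x+w]; return cv2.resize(im,(400,300),interpolation=cv2.INTER_CUBIC)
A=np.vstack([np.hstack([c('scene0',150,235,100,75),c('scene0',310,130,80,60)]),np.hstack([c('side0',305,240,80,60),c('side0',235,140,60,45)])])
cv2.imwrite('pics/c1.png',A)
d=load('scene0')
for n,uv,z in [('cover',(200,262+0),.21),('stand',(201,297),.075),('foot',(346,225),.02),('piv',(225,232),.012),('j1',(285,262),.012),('j2',(260,275),.012),('mug',(343,255),.05),('jar',(296,293),.05),('butter',(347,165),.05)]: print(n,atz(d,uv,z).round(3))
E
```

```text
cover [ 0.611 -0.292  0.21 ]
stand [ 0.595 -0.289  0.075]
foot [0.673 0.262 0.02 ]
piv [ 0.396 -0.014  0.012]
j1 [0.631 0.006 0.012]
j2 [ 0.612 -0.084  0.012]
mug [0.765 0.108 0.05 ]
jar [ 0.756 -0.099  0.05 ]
butter [0.492 0.527 0.05 ]
```

View pics/c1.png

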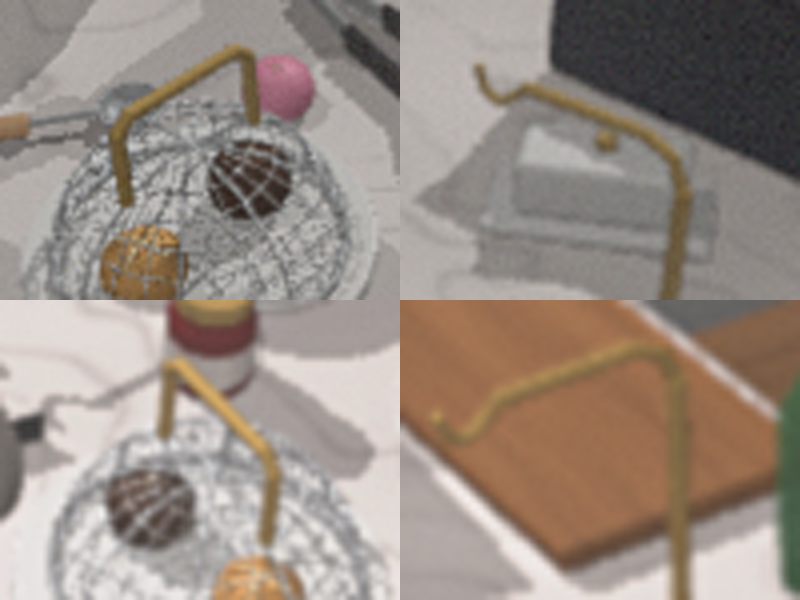

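```bash
python3 - <<'E'
from h import *
s=load('scene0');e=load('side0')
def f(u,v,k,x,y): return (x+(u+.5)/k-.5,y+(v+.5)/k-.5)
S=lambda u,v:f(u,v,4,150,235); E=lambda u,v:f(u,v,5,305,240)
H=lambda u,v:f(u,v,5,310,130); G=lambda u,v:f(u,v,400/60,235,140)
P={}
for n,a,b in [('far',S(240,50),E(172,65)),('near',S(122,122),E(270,165)),('nearleg',S(126,203),E(267,240)),('farleg',S(255,120),E(164,137)),
 ('tip',H(80,68),G(37,115)),('low',H(100,100),G(60,138)),('neck',H(127,87),G(97,95)),('bend',H(255,135),G(250,48)),('post',H(285,195),G(280,85))]:
    P[n],r=tri((s,a),(e,b)); print(n,P[n].round(4),np.round(r,4))
for a,b in [('far','near'),('tip','neck'),('tip','bend')]:
    d=P[b]-P[a]; print(a,b,np.degrees(np.arctan2(d[1],d[0])).round(1),np.linalg.norm(d).round(3),((P[a]+P[b])/2).round(4))
E
```

```text
far [ 0.5893 -0.2404  0.2103] [0.0002 0.0002]
near [ 0.5846 -0.3322  0.2101] [0.0014 0.0014]
nearleg [ 0.5861 -0.3375  0.1495] [0.0004 0.0004]
farleg [ 0.5908 -0.2361  0.1473] [0.0011 0.0011]
tip [0.5603 0.2789 0.275 ] [0.0015 0.0015]
low [0.5743 0.282  0.2551] [0.0003 0.0003]
neck [0.5962 0.2778 0.2753] [0.0011 0.0011]
bend [0.6891 0.2738 0.2769] [0.0018 0.0018]
post [0.7111 0.2788 0.2424] [0.0015 0.0015]
far near -92.9 0.092 [ 0.5869 -0.2863  0.2102]
tip neck -1.7 0.036 [0.5782 0.2784 0.2752]
tip bend -2.3 0.129 [0.6247 0.2763 0.2759]
```

```bash
cat >> h.py <<'E'
from scipy.spatial.transform import Rotation as Rn
def st():
    o=get_obs(); q=o['orientation']; R=Rn.from_quat([q[1],q[2],q[3],q[0]]).as_matrix()
    print('t',o['t'],'p',np.round(o['ee_pos'],4),'yaxis yaw',np.degrees(np.arctan2(R[1,1],R[0,1])).round(2),'z',R[:,2].round(3),'w',o['width'],'F',np.round(o['contact_force'],1),'g',o['grasp_force'],'j',np.round(o['joint_pos'],2)); return o,R
def go(p,yaw=None):
    """shares to put TCP at p with tool y axis at yaw deg (mod 180)"""
    o,R=st(); y0=np.degrees(np.arctan2(R[1,1],R[0,1])); dp=(np.array(p)-o['ee_pos'])/.15
    dy=0 if yaw is None else (yaw-y0+90)%180-90
    print('shift',dp.round(3),'turn z',round(dy/360,4),'deg',round(dy,1))
E
python3 -c "
from h import *
go([.5855,-.314,.29],-2.7)"
```

```text
t 0.15 p [ 0.2043 -0.4833  0.2308] yaxis yaw -67.09 z [-0.     0.001 -1.   ] w 1.0034536966846936 F [ 0.1 -0.2  0.5] g 0.0 j [-1.32  0.34  1.52 -0.    1.28 -0.15]
shift [2.541 1.129 0.395] turn z 0.1789 deg 64.4
```

>>> carry_out --increments '[[[0.3,0.2,0.4],[0,0,0.02],1],[[0.6,0.4,0.6],[0,0,0.04],1],[[0.9,0.6,0.6],[0,0,0.06],1],[[1,0.8,0.6],[0,0,0.08],1],[[1,0.8,0.6],[0,0,0.08],1]]' --newtons 80

```text
t: 0.78
ee_pos: [0.3557, -0.3615, 0.3215]
orientation: [-0.0, 0.899, 0.438, 0.0]
contact_force: [-0.6, -0.7, 0.1]
width: 0.998
grasp_force: 0.0
```

>>> carry_out --increments '[[[0.35,0.1,0],[0,0,0.02],1],[[0.7,0.2,0],[0,0,0.04],1],[[1,0.3,0],[0,0,0.06],1],[[1,0.33,-0.1],[0,0,0.08],1],[[1,0.33,-0.1],[0,0,0.098],1],[[1,0.33,-0.1],[0,0,0.098],1]]'

```text
t: 1.52
ee_pos: [0.5039, -0.315, 0.3057]
orientation: [-0.0, 0.726, 0.687, -0.0]
contact_force: [0.5, -0.7, -0.3]
width: 1.004
grasp_force: 0.0
```

```bash
python3 - <<'E'
from h import *
go([.5855,-.314,.25],-2.7)
d=snap('side','side1')
w=snap('wrist','wrist1')
A=np.hstack([cv2.resize(cv2.imread('pics/wrist1.png'),(400,300)),cv2.resize(cv2.imread('pics/side1.png'),(400,300))])
B=cv2.imread('pics/scene0.png')[215:290,210:310];C=cv2.imread('pics/side1.png')[200:350,200:400]
A=np.vstack([A,np.hstack([cv2.resize(B,(400,300),interpolation=2),cv2.resize(C,(400,300),interpolation=2)])]);cv2.imwrite('pics/c2.png',A)
E
```

```text
t 1.525 p [ 0.5039 -0.315   0.3057] yaxis yaw -3.19 z [-0.001  0.    -1.   ] w 1.0042785514638253 F [ 0.5 -0.7 -0.3] g 0.0 j [-0.69  0.43  1.18 -0.    1.53 -0.63]
shift [ 0.544  0.007 -0.371] turn z 0.0014 deg 0.5
```

View pics/c2.png

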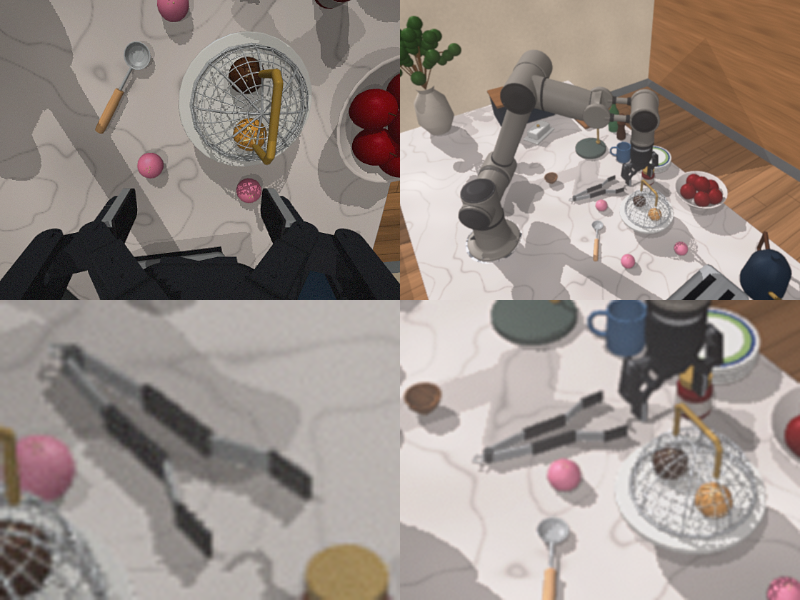

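The crop shows the handle bar from the wrist between (385,102) and (375,217). The golden roll is under the cover's near half and the dark rye roll with seeds under the far half. The pink rolls lie on the counter and aren't meant. In the scene crop the tongs have sleeves at (145–210, 390–448) and (105–165, 410–470), with jaw pads at (290,475) and (195,530).

```bash
python3 - <<'E'
from h import *
s=load('scene0');w=load('wrist1');e=load('side1')
f=lambda u,v,k,x,y:(x+(u+.5)/k-.5,y+(v+.5)/k-.5)
for n,a in [('farbend',(275,73)),('nearbend',(268,155))]: print(n,atz(w,f(*a,400/560,0,0),.21).round(4))
S=lambda u,v:f(u,v-300,4,210,215); E=lambda u,v:f(u-400,v-300,2,200,200)
P={}
for n,a,b in [('slL',S(178,420),E(546,427)),('slR',S(135,441),E(554,441)),('jawL',S(292,476),E(592,398)),('jawR',S(195,529),E(616,435)),('piv',S(65,355),E(483,457))]:
    P[n],r=tri((s,a),(e,b)); print(n,P[n].round(4),np.round(r,4),atz(s,a,.012).round(4),atz(e,b,.012).round(4))
g=(P['slL']+P['slR'])/2; j=(P['jawL']+P['jawR'])/2
print(g,j,np.linalg.norm(j-g),np.degrees(np.arctan2(*(j-g)[[1,0]])),np.degrees(np.arctan2(*(j-P['piv'])[[1,0]])))
E
```

```text
farbend [ 0.5886 -0.2356  0.21  ]
nearbend [ 0.5847 -0.3267  0.21  ]
slL [0.5086 0.0012 0.0122] [0.0009 0.0009] [0.508  0.0025 0.012 ] [5.085e-01 2.000e-04 1.200e-02]
slR [ 0.5006 -0.0374  0.0135] [0.0007 0.0007] [ 0.4998 -0.037   0.012 ] [ 0.5016 -0.0353  0.012 ]
jawL [0.615  0.0141 0.0111] [0.001 0.001] [0.6161 0.0121 0.012 ] [0.6148 0.0146 0.012 ]
jawR [ 0.5985 -0.0783  0.0095] [0.0021 0.0021] [ 0.5993 -0.0774  0.012 ] [ 0.5963 -0.0829  0.012 ]
piv [0.3842 0.0013 0.0114] [0.0001 0.0001] [0.3847 0.0009 0.012 ] [0.384  0.0006 0.012 ]
[ 0.50462883 -0.01809732  0.01286275] [ 0.6067669  -0.03209149  0.0103276 ] 0.10312346188118128 -7.801651649715498 -8.522870846807336
```

>>> carry_out --increments '[[[0.27,0.0,-0.1],[0,0,0],1],[[0.544,0.007,-0.2],[0,0,0.001],1],[[0.544,0.007,-0.2],[0,0,0.001],1]]'

```text
t: 2.0
ee_pos: [0.587, -0.3128, 0.2734]
orientation: [-0.002, 0.724, 0.69, -0.0]
contact_force: [-0.2, -0.3, -0.3]
width: 0.999
grasp_force: 0.0
```

>>> carry_out --increments '[[[0,0.01,-0.3],[0,0,0],1],[[0,0.01,-0.565],[0,0,0],1],[[0,0.01,-0.565],[0,0,0],0],[[0,0.01,-0.565],[0,0,0],-1],[[0,0.01,-0.565],[0,0,0],-1],[[0,0.01,-0.565],[0,0,0],-1],[[0,0.01,-0.565],[0,0,0],-1],[[0,0.01,-0.565],[0,0,0],-1]]' --newtons 80

```text
t: 3.0
ee_pos: [0.5865, -0.3119, 0.1931]
orientation: [0.001, 0.723, 0.69, 0.0]
contact_force: [0.2, -0.4, 6.2]
width: 0.084
grasp_force: 78.0
```

>>> carry_out --increments '[[[0,0,0.1],[0,0,0],-1],[[0,0,0.3],[0,0,0],-1],[[0,0,0.6],[0,0,0],-1],[[0,0,0.85],[0,0,0],-1],[[0,0,0.85],[0,0,0],-1],[[0,0,0.85],[0,0,0],-1]]'

```text
t: 3.75
ee_pos: [0.5856, -0.3113, 0.3176]
orientation: [-0.001, 0.723, 0.691, -0.0]
contact_force: [0.3, 0.8, -1.9]
width: 0.085
grasp_force: 78.1
```

```bash
python3 - <<'E'
from h import *
st()
snap('side','side2');snap('scene','scene2')
def c(t,x,y,w,h): 
    im=cv2.imread(f'pics/{t}.png')[y:y+h,x:x+w]; return cv2.resize(im,(400,300),interpolation=cv2.INTER_CUBIC)
d=load('scene2');e=load('side2');print(proj(d,[.587,-.284,.32]),proj(e,[.587,-.284,.32]))
A=np.vstack([np.hstack([c('scene2',120,150,200,150),c('side2',280,150,200,150)]),np.hstack([c('scene2',140,260,120,90),c('side2',290,240,120,90)])])
cv2.imwrite('pics/c3.png',A)
E
```

```text
t 3.75 p [ 0.5856 -0.3113  0.3176] yaxis yaw -2.65 z [-0.002  0.001 -1.   ] w 0.08533327482039865 F [ 0.3  0.8 -1.9] g 78.07627558708191 j [-0.6   0.58  0.91  0.    1.66 -0.56]
[[191.47652217 220.25353935]] [[350.9676217  233.15749227]]
```

View pics/c3.png

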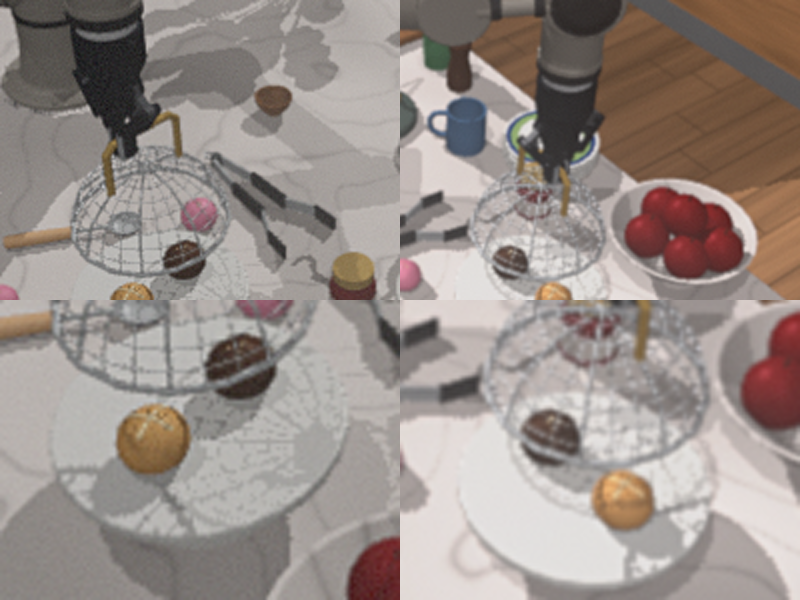

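The cover is clear of the stand at crop (150,210) and hangs level in the grip. The golden roll is at scene crop (153,438) and side crop (622,500). I'll carry the cover to the front of the hook.

>>> carry_out --increments '[[[-0.1,0.15,0.05],[0,0,0],-1],[[-0.25,0.4,0.05],[0,0,0],-1],[[-0.4,0.7,0.05],[0,0,0],-1],[[-0.57,1,0.05],[0,0,0],-1]]'

```text
t: 4.35
ee_pos: [0.4992, -0.16, 0.325]
orientation: [-0.001, 0.723, 0.69, -0.0]
contact_force: [0.7, 0.5, -1.0]
width: 0.089
grasp_force: 78.1
```

>>> carry_out --increments '[[[0,0.25,0],[0,0,0],-1],[[0,0.5,0],[0,0,0],-1],[[0,0.75,0],[0,0,0],-1],[[0,1,0],[0,0,0],-1]]'

```text
t: 4.85
ee_pos: [0.4998, -0.0103, 0.3253]
orientation: [-0.001, 0.723, 0.691, -0.001]
contact_force: [0.3, -0.3, -1.6]
width: 0.087
grasp_force: 78.2
```

>>> carry_out --increments '[[[0,0.25,0],[0,0,0],-1],[[0,0.5,0],[0,0,0],-1],[[0,0.75,0],[0,0,0],-1],[[0,1,0],[0,0,0],-1]]'

```text
t: 5.35
ee_pos: [0.4998, 0.1396, 0.3253]
orientation: [-0.001, 0.723, 0.691, -0.001]
contact_force: [1.6, -0.5, -2.4]
width: 0.086
grasp_force: 78.2
```

>>> carry_out --increments '[[[0,0.25,0],[0,0,0.001],-1],[[0,0.5,0],[0,0,0.002],-1],[[0,0.7,0],[0,0,0.002],-1],[[0,0.75,0],[0,0,0.002],-1],[[0,0.75,0],[0,0,0.002],-1],[[0,0.75,0],[0,0,0.002],-1]]'

```text
t: 6.1
ee_pos: [0.5006, 0.2501, 0.3263]
orientation: [-0.0, 0.719, 0.695, -0.0]
contact_force: [-0.2, -0.9, -1.8]
width: 0.089
grasp_force: 78.3
```

```bash
python3 - <<'E'
from h import *
st()
f=lambda u,v,k,x,y:(x+(u+.5)/k-.5,y+(v+.5)/k-.5)
print('golden',tri((load('scene2'),f(153,138,10/3,140,260)),(load('side2'),f(222,200,10/3,290,240))))
print('rye',tri((load('scene2'),f(240,66,10/3,140,260)),(load('side2'),f(150,137,10/3,290,240))))
snap('side','side3');snap('scene','scene3')
def c(t,X,w,h,W,H): 
    u,v=proj(load(t),X)[0]; x=int(u-w/2);y=int(v-h/2);print(t,x,y)
    return cv2.resize(cv2.imread(f'pics/{t}.png')[y:y+h,x:x+w],(W,H),interpolation=cv2.INTER_CUBIC)
A=np.hstack([c('scene3',[.54,.27,.3],100,120,400,480),c('side3',[.54,.27,.3],100,120,400,480)])
cv2.imwrite('pics/c4.png',A)
E
```

```text
t 6.1 p [0.5006 0.2501 0.3263] yaxis yaw -1.99 z [-0. -0. -1.] w 0.08939108845056407 F [-0.2 -0.9 -1.8] g 78.27498435974121 j [ 0.33  0.36  1.24 -0.    1.54  0.36]
golden (array([ 0.58869357, -0.33367011,  0.09233896]), [0.00015111642859111593, 0.00015111642859098003])
rye (array([ 0.58275292, -0.23901903,  0.09264316]), [0.00013928862179346746, 0.00013928862179346147])
scene3 269 74
side3 185 94
```

View pics/c4.png

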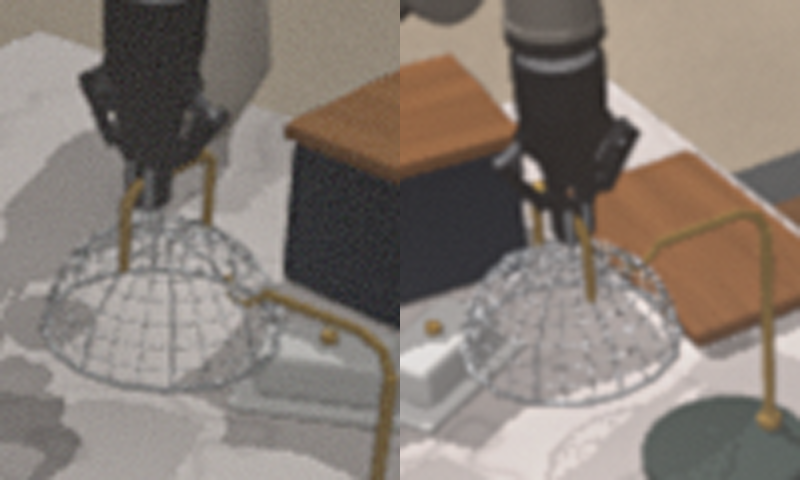

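```bash
python3 - <<'E'
from h import *
s=load('scene3');e=load('side3')
S=lambda u,v:(269+(u+.5)/4-.5,74+(v+.5)/4-.5);E=lambda u,v:(185+(u+.5)/4-.5,94+(v+.5)/4-.5)
P=[]
for a,b in [(S(208,158),E(140,186)),(S(130,190),E(184,222)),(S(123,268),E(190,298)),(S(228,279),E(236,268)),(S(242,299),E(246,265)),(S(262,293),E(258,247)),(S(385,350),E(357,217))]:
    x,r=tri((s,a),(e,b));P.append(x);print(x.round(4),np.round(r,4))
print('expected bar ends at z .3425', proj(s,[[.5025,.228,.3425],[.5025,.328,.3425]])*1, proj(e,[[.5025,.228,.3425],[.5025,.328,.3425]]))
X=[[.5755-.015,.279,.2765],[.5755,.279,.2585],[.5755+.02,.279,.2765],[.5755+.135,.278,.25],[.5755+.135,.278,.022]]
print(((proj(s,X)-[269,74])*4).round(0).tolist()); print(((proj(e,X)-[185,94])*4).round(0).tolist())
E
```

```text
[0.5065 0.3178 0.3432] [0.0002 0.0002]
[0.5016 0.2288 0.3514] [0.0032 0.0032]
[0.4986 0.2257 0.2824] [0.0002 0.0002]
[0.5648 0.2675 0.2727] [0.0064 0.0064]
[0.5783 0.2714 0.2634] [0.0018 0.0018]
[0.5938 0.2753 0.2736] [0.0011 0.0011]
[0.7013 0.2808 0.2636] [0.0012 0.0012]
expected bar ends at z .3425 [[301.52783529 123.01826615]
 [321.57143335 111.77048425]] [[231.49149853 152.37477708]
 [217.22813889 139.4318573 ]]
[[228.0, 273.0], [242.0, 300.0], [265.0, 288.0], [389.0, 372.0], [358.0, 612.0]]
[[221.0, 251.0], [237.0, 263.0], [255.0, 239.0], [366.0, 225.0], [370.0, 422.0]]
```

>>> carry_out --increments '[[[0,0,-0.15],[0,0,0],-1],[[0,0,-0.31],[0,0,0],-1],[[0,0,-0.31],[0,0,0],-1],[[0.15,0,-0.31],[0,0,0],-1],[[0.3,0,-0.31],[0,0,0],-1],[[0.42,0,-0.31],[0,0,0],-1],[[0.49,0,-0.31],[0,0,0],-1],[[0.49,0,-0.31],[0,0,0],-1],[[0.49,0,-0.31],[0,0,0],-1]]'

```text
t: 7.32
ee_pos: [0.5735, 0.251, 0.2804]
orientation: [-0.0, 0.719, 0.695, 0.0]
contact_force: [0.1, 0.1, -2.2]
width: 0.09
grasp_force: 78.3
```

>>> carry_out --increments '[[[0,0,-0.06],[0,0,0],-1],[[0,0,-0.12],[0,0,0],-1],[[0,0,-0.17],[0,0,0],-1],[[0,0,-0.17],[0,0,0],-1],[[0,0,-0.17],[0,0,0],-1]]'

```text
t: 7.95
ee_pos: [0.5741, 0.251, 0.2547]
orientation: [0.0, 0.719, 0.695, 0.0]
contact_force: [-0.4, 0.4, -2.4]
width: 0.091
grasp_force: 78.3
```

```bash
python3 - <<'E'
from h import *
st()
snap('side','side4');snap('scene','scene4')
def c(t,X,w,h,W,H): 
    u,v=proj(load(t),X)[0]; x=int(u-w/2);y=int(v-h/2);print(t,x,y)
    return cv2.resize(cv2.imread(f'pics/{t}.png')[y:y+h,x:x+w],(W,H),interpolation=cv2.INTER_CUBIC)
A=np.hstack([c('scene4',[.576,.27,.26],66,80,400,480),c('side4',[.576,.27,.26],66,80,400,480)])
cv2.imwrite('pics/c5.png',A)
E
```

```text
t 7.95 p [0.5741 0.251  0.2547] yaxis yaw -1.93 z [ 0.  0. -1.] w 0.09059666520268388 F [-0.4  0.4 -2.4] g 78.30999970436096 j [ 0.29  0.52  1.18 -0.    1.44  0.32]
scene4 294 109
side4 212 120
```

View pics/c5.png

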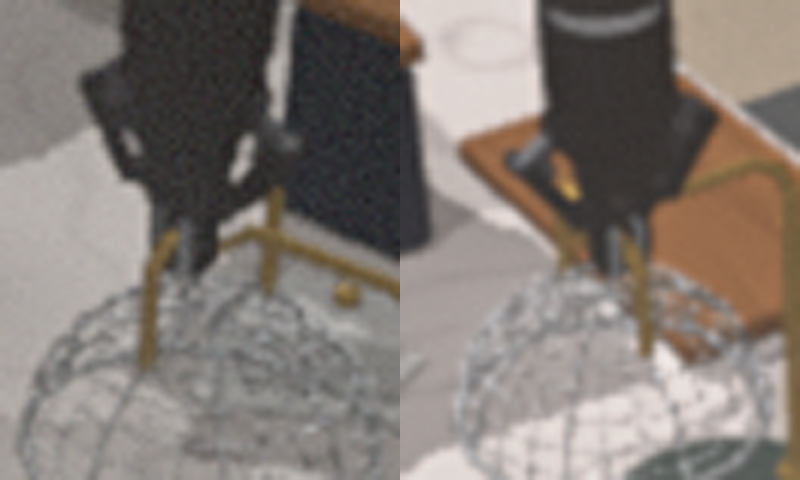

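The crops show the bar inside the hook, with the neck emerging behind the fingers at (260,232). The wrist still carries the weight, so I'll lower a little more.

>>> carry_out --increments '[[[0.005,0,-0.02],[0,0,0],-1],[[0.005,0,-0.03],[0,0,0],-1],[[0.005,0,-0.03],[0,0,0],-1]]'

```text
t: 8.43
ee_pos: [0.5747, 0.2509, 0.2498]
orientation: [-0.0, 0.719, 0.695, -0.0]
contact_force: [0.1, 0.1, -1.7]
width: 0.088
grasp_force: 78.3
```

>>> carry_out --increments '[[[0,0,-0.012],[0,0,0],-1],[[0,0,-0.02],[0,0,0],-1],[[0,0,-0.02],[0,0,0],-1]]'

```text
t: 8.8
ee_pos: [0.5746, 0.2509, 0.2469]
orientation: [-0.0, 0.719, 0.695, -0.0]
contact_force: [0.5, -0.5, -1.6]
width: 0.087
grasp_force: 78.3
```

>>> carry_out --increments '[[[0,0,-0.01],[0,0,0],-1],[[0,0,-0.015],[0,0,0],-1],[[0,0,-0.015],[0,0,0],-1]]'

```text
t: 9.18
ee_pos: [0.5748, 0.251, 0.2453]
orientation: [0.0, 0.719, 0.695, 0.0]
contact_force: [-0.0, -0.2, 0.8]
width: 0.086
grasp_force: 78.6
```

```bash
python3 -c "
from h import *
for i in range(1): o,_=st(); print(o['moment'])"
```

```text
t 9.175 p [0.5748 0.251  0.2453] yaxis yaw -1.93 z [ 0.001  0.    -1.   ] w 0.08627047996632267 F [-0.  -0.2  0.8] g 78.56305003166199 j [ 0.29  0.53  1.19 -0.    1.42  0.32]
[-0.03490162  0.06833463 -0.03547298]
```

The weight has passed to the hook. I'll open gently, then retreat upward.

>>> carry_out --increments '[[[0,0,0],[0,0,0],-0.7],[[0,0,0],[0,0,0],-0.5],[[0,0,0],[0,0,0],-0.3],[[0,0,0],[0,0,0],-0.3],[[0,0,0.1],[0,0,0],-0.3],[[0,0,0.3],[0,0,0],-0.3],[[0,0,0.55],[0,0,0],-0.3],[[0,0,0.9],[0,0,0],0.2],[[0,0,0.9],[0,0,0],0.3]]' --newtons 25

```text
t: 10.3
ee_pos: [0.5757, 0.2513, 0.3862]
orientation: [0.003, 0.719, 0.695, 0.005]
contact_force: [0.6, -0.1, -0.7]
width: 0.651
grasp_force: 0.0
```

```bash
python3 - <<'E'
from h import *
st()
snap('side','side5');snap('scene','scene5')
def c(t,X,w,h,W,H): 
    u,v=proj(load(t),X)[0]; x=int(u-w/2);y=int(v-h/2);print(t,x,y)
    return cv2.resize(cv2.imread(f'pics/{t}.png')[y:y+h,x:x+w],(W,H),interpolation=cv2.INTER_CUBIC)
A=np.hstack([c('scene5',[.576,.27,.23],100,120,400,480),c('side5',[.576,.27,.23],100,120,400,480)])
cv2.imwrite('pics/c6.png',A)
go([.5046,-.018,.15],82)
E
```

```text
t 10.3 p [0.5757 0.2513 0.3862] yaxis yaw -1.93 z [ 0.011  0.003 -1.   ] w 0.6509966019711596 F [ 0.6 -0.1 -0.7] g 0.0 j [ 0.29  0.49  0.88 -0.    1.76  0.32]
scene5 277 98
side5 196 107
t 10.4 p [0.5748 0.251  0.381 ] yaxis yaw -1.93 z [ 0.002  0.001 -1.   ] w 0.6482930322217286 F [ 0.4 -0.5 -0.4] g 0.0 j [ 0.29  0.49  0.89 -0.    1.76  0.32]
shift [-0.468 -1.793 -1.54 ] turn z 0.2331 deg 83.9
```

View pics/c6.png

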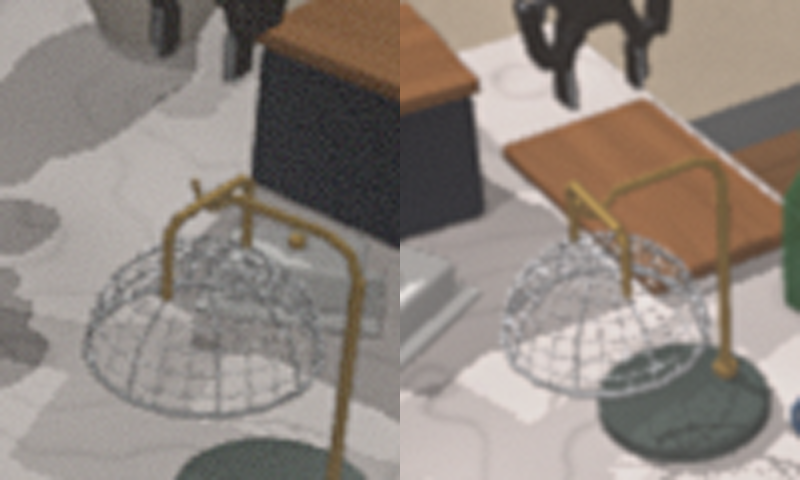

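The cover hangs on the hook: the bar crosses the U at crop (205,195) and nothing else touches it. Next I'll go to the tongs.

>>> carry_out --increments '[[[-0.05,-0.2,0],[0,0,-0.028],0.6],[[-0.1,-0.4,0],[0,0,-0.056],0.6],[[-0.15,-0.6,-0.1],[0,0,-0.084],0.6],[[-0.2,-0.8,-0.3],[0,0,-0.112],0.6],[[-0.23,-1,-0.5],[0,0,-0.14],0.6]]'

```text
t: 11.02
ee_pos: [0.5391, 0.1, 0.3031]
orientation: [-0.0, 0.947, 0.32, -0.001]
contact_force: [1.4, -0.6, -0.2]
width: 0.8
grasp_force: 0.0
```

>>> carry_out --increments '[[[-0.07,-0.2,-0.1],[0,0,-0.028],0.6],[[-0.14,-0.4,-0.2],[0,0,-0.056],0.6],[[-0.21,-0.6,-0.3],[0,0,-0.084],0.6],[[-0.23,-0.79,-0.4],[0,0,-0.112],0.6],[[-0.23,-0.79,-0.4],[0,0,-0.127],0.6],[[-0.23,-0.79,-0.4],[0,0,-0.127],0.6]]'

```text
t: 11.78
ee_pos: [0.505, -0.0177, 0.2439]
orientation: [-0.0, 0.998, -0.07, -0.001]
contact_force: [-0.2, -0.0, 0.4]
width: 0.799
grasp_force: 0.0
```

```bash
python3 - <<'E'
from h import *
go([.5046,-.018,.15],-98)
w=snap('wrist','wrist6');snap('side','side6');snap('scene','scene6')
B=cv2.imread('pics/scene6.png')[215:290,210:310];C=cv2.imread('pics/side6.png')[225:300,230:330]
f=lambda a:cv2.resize(a,(400,300),interpolation=2)
cv2.imwrite('pics/c7.png',np.hstack([np.vstack([f(B),f(C)]),np.vstack([f(cv2.imread('pics/wrist6.png')),f(cv2.imread('pics/wrist6.png')[60:210,180:380])])]))
E
```

```text
t 11.775 p [ 0.505  -0.0177  0.2439] yaxis yaw -98.04 z [-0.002  0.    -1.   ] w 0.799263768706516 F [-0.2 -0.   0.4] g 0.0 j [-0.19  0.3   1.55 -0.    1.29  1.52]
shift [-0.003 -0.002 -0.626] turn z 0.0001 deg 0.0
```

View pics/c7.png

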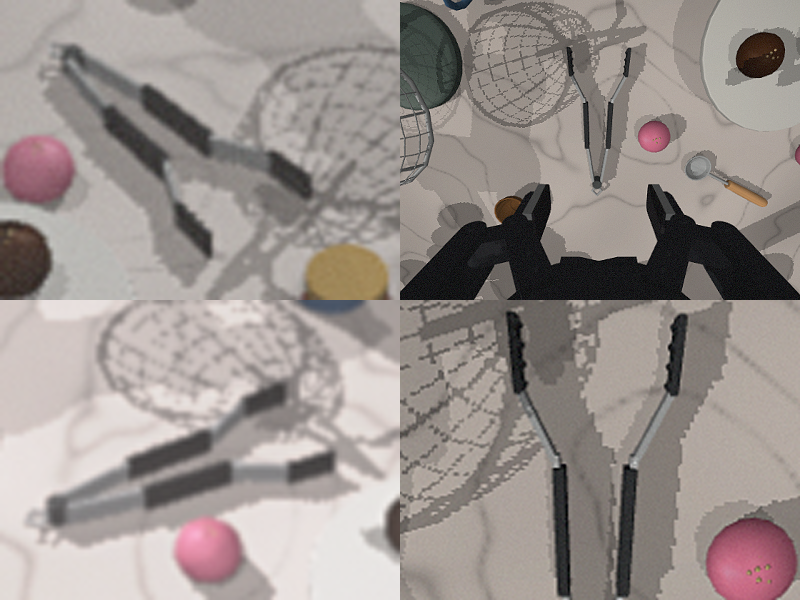

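The wrist view shows the tongs from above, with sleeves at crop (562,530) and (627,530), jaw pads at (515,352) and (677,354), and the pivot at full-view (597,184).

```bash
python3 - <<'E'
from h import *
w=load('wrist6');s=load('scene6');e=load('side6')
W=lambda u,v:(180+(u-400+.5)/2-.5,60+(v-300+.5)/2-.5)
F=lambda u,v:((u-400+.5)*1.4-.5,(v+.5)*1.4-.5)
S=lambda u,v:(210+(u+.5)/4-.5,215+(v+.5)/4-.5); E=lambda u,v:(230+(u+.5)/4-.5,225+(v-300+.5)/4-.5)
P={k:atz(w,p,.024) for k,p in dict(lt=W(560,466),lb=W(564,596),rt=W(630,466),rb=W(624,597),jl=W(514,352),jr=W(678,354),piv=F(597,184)).items()}
for k in P: print(k,P[k].round(4))
g=(P['lt']+P['lb']+P['rt']+P['rb'])/4; j=(P['jl']+P['jr'])/2
d=j-g; print('grip',g,'jaw',j,np.linalg.norm(d),np.degrees(np.arctan2(d[1],d[0])),'piv yaw',np.degrees(np.arctan2(*(j-P['piv'])[[1,0]])))
for n,a,b,c in [('L',S(177,120),E(170,453),W(562,531)),('R',S(134,140),E(188,486),W(627,531))]: print(n,tri((s,a),(e,b),(w,c)))
E
```

```text
lt [ 0.5466 -0.0017  0.024 ]
lb [0.4669 0.0085 0.024 ]
rt [ 0.5409 -0.0423  0.024 ]
rb [ 0.461  -0.0285  0.024 ]
jl [0.6124 0.0138 0.024 ]
jr [ 0.5985 -0.0765  0.024 ]
piv [0.3952 0.0009 0.024 ]
grip [ 0.50385926 -0.01599424  0.024     ] jaw [ 0.60543263 -0.03135673  0.024     ] 0.10272854651492141 -8.600529981778383 piv yaw -8.708731656205119
L (array([0.50665203, 0.00331843, 0.01170017]), [0.0008265249101173415, 0.0011330846492885402, 0.0015128179184522898])
R (array([ 0.49923154, -0.0367558 ,  0.01145907]), [0.0010020082832410129, 0.0010290056367264243, 0.0009586445743924502])
```

>>> carry_out --increments '[[[0,0.005,-0.35],[0,0,-0.0015],0.6],[[-0.005,0.008,-0.7],[0,0,-0.0015],0.6],[[-0.005,0.008,-1],[0,0,-0.0015],0.6]]'

```text
t: 12.3
ee_pos: [0.5046, -0.0158, 0.0933]
orientation: [0.0, 0.997, -0.074, -0.0]
contact_force: [0.6, 1.2, -1.1]
width: 0.801
grasp_force: 0.0
```

>>> carry_out --increments '[[[0,0,-0.25],[0,0,0],0.6],[[0,0,-0.45],[0,0,0],0.6],[[0,0,-0.54],[0,0,0],0.6],[[0,0,-0.57],[0,0,0],0.6],[[0,0,-0.57],[0,0,0],0.6]]'

```text
t: 12.92
ee_pos: [0.5056, -0.0163, 0.01]
orientation: [0.0, 0.997, -0.075, 0.001]
contact_force: [0.5, -0.1, 0.5]
width: 0.8
grasp_force: 0.0
```

```bash
python3 - <<'E'
from h import *
go([.504,-.0165,.002],-98.6)
E
```

```text
t 12.925 p [ 0.5056 -0.0163  0.01  ] yaxis yaw -98.57 z [ 0.001 -0.    -1.   ] w 0.7999890804411546 F [ 0.5 -0.1  0.5] g 0.0 j [-0.18  0.6   1.83 -0.    0.71  1.54]
shift [-0.01  -0.001 -0.053] turn z -0.0001 deg -0.0
```

>>> carry_out --increments '[[[-0.008,0,-0.053],[0,0,0],0.6],[[-0.008,0,-0.053],[0,0,0],0.3],[[-0.008,0,-0.053],[0,0,0],0.15],[[-0.008,0,-0.053],[0,0,0],0.05],[[-0.008,0,-0.053],[0,0,0],-0.02],[[-0.008,0,-0.053],[0,0,0],-0.02],[[-0.008,0,-0.053],[0,0,0],-0.02]]' --newtons 20

```text
t: 13.8
ee_pos: [0.5045, -0.0165, 0.0022]
orientation: [0.0, 0.997, -0.075, 0.001]
contact_force: [-0.8, -0.7, 7.6]
width: 0.495
grasp_force: 8.9
```

>>> carry_out --increments '[[[0,0,0.1],[0,0,0],-0.02],[[0,0,0.25],[0,0,0],-0.02],[[0,0,0.5],[0,0,0],-0.02],[[0,0,0.8],[0,0,0],-0.02],[[0,0,1],[0,0,0],-0.02],[[0,0,1],[0,0,0],-0.02],[[0,0,1],[0,0,0],-0.02]]'

```text
t: 14.68
ee_pos: [0.503, -0.0162, 0.1509]
orientation: [-0.0, 0.997, -0.075, -0.001]
contact_force: [-0.8, -0.4, -1.2]
width: 0.49
grasp_force: 6.9
```

```bash
python3 - <<'E'
from h import *
go([.5,-.4,.16],-45)
snap('wrist','wrist7');snap('side','side7');snap('scene','scene7')
f=lambda a:cv2.resize(a,(400,300),interpolation=2)
def c(t,X,w,h): 
    u,v=proj(load(t),X)[0]; x=int(u-w/2);y=int(v-h/2);print(t,x,y)
    return f(cv2.imread(f'pics/{t}.png')[y:y+h,x:x+w])
cv2.imwrite('pics/c8.png',np.vstack([np.hstack([c('scene7',[.52,-.02,.16],120,90),c('side7',[.52,-.02,.16],120,90)]),np.hstack([f(cv2.imread('pics/wrist7.png')),f(cv2.imread('pics/wrist7.png')[0:225,130:430])])]))
E
```

```text
t 14.675 p [ 0.503  -0.0162  0.1509] yaxis yaw -98.59 z [-0.001  0.    -1.   ] w 0.48994408553075586 F [-0.8 -0.4 -1.2] g 6.899016872048378 j [-0.18  0.39  1.7  -0.    1.06  1.54]
shift [-0.02  -2.558  0.061] turn z 0.1489 deg 53.6
scene7 190 166
side7 218 188
```

View pics/c8.png

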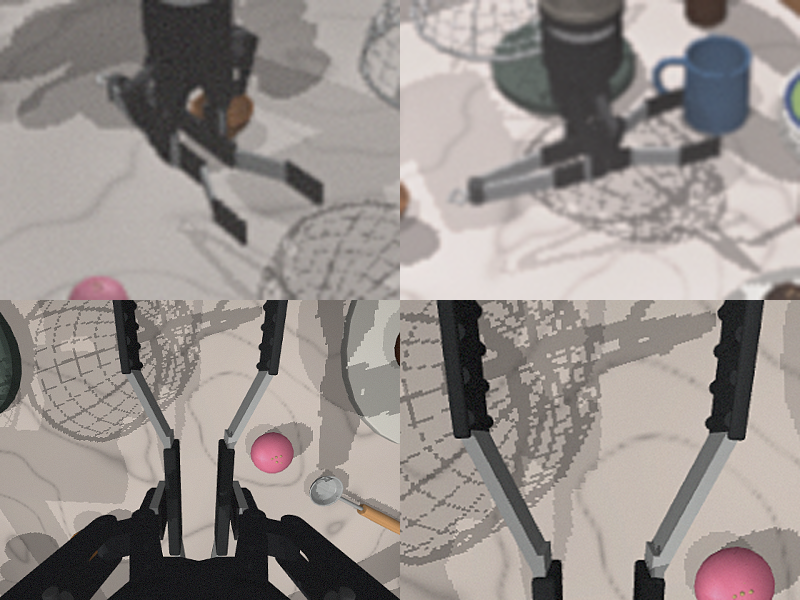

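The tongs are held level with the jaws open. The jaw pads are at scene crop (303,183) and (230,222), and side crop (662,103) and (700,150).

```bash
python3 - <<'E'
from h import *
s=load('scene7');e=load('side7');k=10/3
S=lambda u,v:(190+(u+.5)/k-.5,166+(v+.5)/k-.5); E=lambda u,v:(218+(u-400+.5)/k-.5,188+(v+.5)/k-.5)
P={}
for n,a,b in [('jl',S(304,183),E(664,103)),('jr',S(229,221),E(699,150)),('piv',S(115,86),E(475,190))]:
    P[n],r=tri((s,a),(e,b));print(n,P[n].round(4),np.round(r,4))
j=(P['jl']+P['jr'])/2;d=j-np.array([.503,-.0162,.1509]);print(j,np.linalg.norm(d[:2]),np.degrees(np.arctan2(d[1],d[0])))
E
```

```text
jl [0.6121 0.0064 0.159 ] [0.0002 0.0002]
jr [ 0.5985 -0.0724  0.1598] [0.0006 0.0006]
piv [ 3.905e-01 -1.000e-04  1.614e-01] [0.0003 0.0003]
[ 0.60533242 -0.03301194  0.15936716] 0.10370421615247497 -9.329640391057143
```

```bash
python3 - <<'E'
from h import *
s=load('scene7')
for n,uv,z in [('toaster r-corner',(60,370),.02),('toaster top corner',(10,322),.18),('toaster right top',(62,362),.15),('pink1',(119,301),.02),('pink2',(145,362),.02)]: print(n,atz(s,uv,z).round(3))
go([.5144,-.4072,.16],-45)
E
```

```text
toaster r-corner [ 0.474 -0.623  0.02 ]
toaster top corner [ 0.418 -0.663  0.18 ]
toaster right top [ 0.569 -0.639  0.15 ]
pink1 [ 0.397 -0.41   0.02 ]
pink2 [ 0.607 -0.483  0.02 ]
t 14.825 p [ 0.503  -0.0162  0.1502] yaxis yaw -98.6 z [-0.003  0.    -1.   ] w 0.4985364270583268 F [ 0.2 -0.  -1.4] g 6.894630342721939 j [-0.18  0.39  1.7  -0.    1.06  1.54]
shift [ 0.076 -2.606  0.066] turn z 0.1489 deg 53.6
```

>>> carry_out --increments '[[[0,-0.1,0.15],[0,0,0.012],-0.02],[[-0.05,-0.3,0.3],[0,0,0.03],-0.02],[[-0.1,-0.5,0.33],[0,0,0.05],-0.02],[[-0.1,-0.75,0.33],[0,0,0.07],-0.02],[[-0.1,-1,0.33],[0,0,0.09],-0.02]]'

```text
t: 15.45
ee_pos: [0.4883, -0.1673, 0.2]
orientation: [-0.0, 0.978, 0.208, -0.001]
contact_force: [0.3, -0.2, -1.7]
width: 0.494
grasp_force: 6.9
```

>>> carry_out --increments '[[[0,-0.25,0],[0,0,0.015],-0.02],[[0,-0.5,0],[0,0,0.03],-0.02],[[0,-0.75,0],[0,0,0.045],-0.02],[[0.05,-1,0],[0,0,0.059],-0.02]]'

```text
t: 15.95
ee_pos: [0.4957, -0.3174, 0.1997]
orientation: [-0.001, 0.923, 0.384, -0.001]
contact_force: [-0.1, 0.1, -1.7]
width: 0.49
grasp_force: 6.9
```

>>> carry_out --increments '[[[0.05,-0.2,0],[0,0,0],-0.02],[[0.1,-0.4,-0.1],[0,0,0],-0.02],[[0.126,-0.606,-0.2],[0,0,0],-0.02],[[0.126,-0.606,-0.2],[0,0,0],-0.02],[[0.126,-0.606,-0.2],[0,0,0],-0.02]]'

```text
t: 16.58
ee_pos: [0.5149, -0.4066, 0.17]
orientation: [-0.001, 0.924, 0.383, -0.0]
contact_force: [0.0, 0.0, -0.7]
width: 0.491
grasp_force: 6.9
```

```bash
python3 - <<'E'
from h import *
go([.5144,-.4072,.082],-45)
snap('wrist','wrist8');snap('side','side8');snap('scene','scene8')
f=lambda a:cv2.resize(a,(400,300),interpolation=2)
def c(t,X,w,h): 
    u,v=proj(load(t),X)[0]; x=int(u-w/2);y=int(v-h/2);print(t,x,y)
    return f(cv2.imread(f'pics/{t}.png')[y:y+h,x:x+w])
cv2.imwrite('pics/c9.png',np.vstack([np.hstack([c('scene8',[.57,-.35,.13],120,90),c('side8',[.57,-.35,.13],120,90)]),np.hstack([f(cv2.imread('pics/wrist8.png')),f(cv2.imread('pics/wrist8.png')[0:225,130:430])])]))
E
```

```text
t 16.575 p [ 0.5149 -0.4066  0.17  ] yaxis yaw -44.96 z [-0.001  0.002 -1.   ] w 0.49069553654784537 F [ 0.   0.  -0.7] g 6.901913434267044 j [-0.79  0.63  1.21  0.    1.3  -0.  ]
shift [-0.004 -0.004 -0.587] turn z -0.0001 deg -0.0
scene8 113 245
side8 296 252
```

View pics/c9.png

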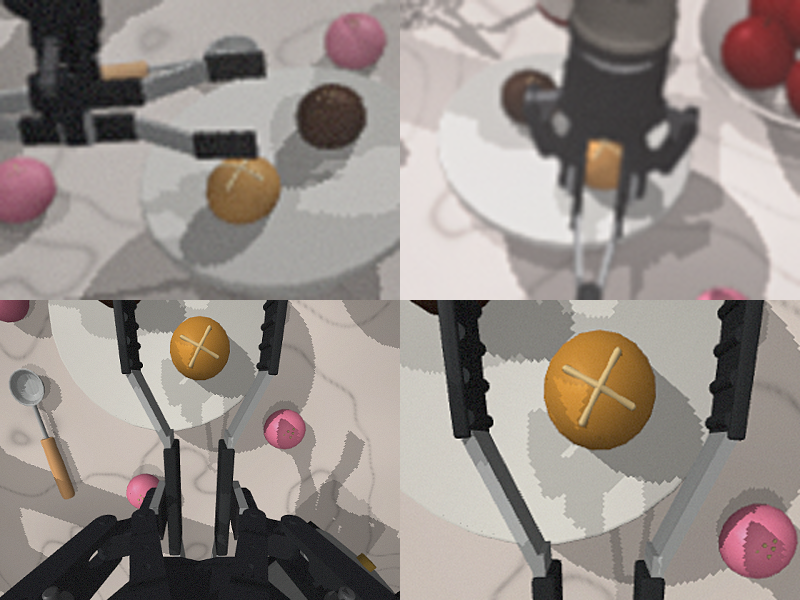

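The golden roll, with its cross, is centred between the open jaws at crop (600,390), with pads at about (470,380) and (732,380). The rye roll is clear of them. That was my eleventh view, one over the limit, so I'll use numbers only from here.

```bash
python3 - <<'E'
from h import *
w=load('wrist8');s=load('scene8')
k=4/3
uv=(130+(600-400+.5)/k-.5,(390-300+.5)/k-.5); print(atz(w,uv,.1))
im=w['img']; hsv=cv2.cvtColor(im,cv2.COLOR_RGB2HSV); m=cv2.inRange(hsv,(8,130,80),(24,255,255)); m[150:]=0
n,l,stt,c=cv2.connectedComponentsWithStats(m); i=1+np.argmax(stt[1:,4]); print(stt[i],c[i],atz(w,c[i],.098))
S=lambda u,v:(113+(u+.5)*.3-.5,245+(v+.5)*.3-.5)
print('roll tri',tri((w,uv),(s,S(243,190))))
E
```

```text
[ 0.58950746 -0.33307906  0.1       ]
[ 238   23   83   89 5168] [279.15866873  67.14067337] [ 0.58944633 -0.33249404  0.098     ]
roll tri (array([ 0.58974728, -0.33330356,  0.09131042]), [0.001020858469621648, 0.0010208584696217223])
```

>>> carry_out --increments '[[[0.002,0,-0.2],[0,0,0],-0.02],[[0.004,0,-0.4],[0,0,0],-0.02],[[0.004,0,-0.53],[0,0,0],-0.02],[[0.004,0,-0.58],[0,0,0],-0.02],[[0.004,0,-0.58],[0,0,0],-0.02]]'

```text
t: 17.35
ee_pos: [0.516, -0.407, 0.0843]
orientation: [0.0, 0.924, 0.383, 0.0]
contact_force: [0.7, 0.5, -1.1]
width: 0.49
grasp_force: 6.9
```

```bash
python3 -c "
from h import *
st()"
```

```text
t 17.35 p [ 0.516  -0.407   0.0843] yaxis yaw -44.93 z [ 0. -0. -1.] w 0.4895922142694177 F [ 0.7  0.5 -1.1] g 6.902169585227966 j [-0.78  0.71  1.31  0.    1.12 -0.  ]
```

No contact with the plate. I'll squeeze now.

>>> carry_out --increments '[[[0,0,-0.01],[0,0,0],-0.1],[[0,0,-0.01],[0,0,0],-0.2],[[0,0,-0.01],[0,0,0],-0.3],[[0,0,-0.01],[0,0,0],-0.5],[[0,0,-0.01],[0,0,0],-0.6],[[0,0,-0.01],[0,0,0],-0.6],[[0,0,-0.01],[0,0,0],-0.6]]' --newtons 25

```text
t: 18.23
ee_pos: [0.5158, -0.4073, 0.0824]
orientation: [0.0, 0.924, 0.383, 0.0]
contact_force: [1.2, -1.4, -0.3]
width: 0.369
grasp_force: 24.9
```

The sleeves stopped at 31 mm with 25 N, which means the roll is gripped. Next I'll lift it 10 cm.

>>> carry_out --increments '[[[0,0,0.03],[0,0,0],-0.6],[[0,0,0.1],[0,0,0],-0.6],[[0,0,0.22],[0,0,0],-0.6],[[0,0,0.36],[0,0,0],-0.6],[[0,0,0.5],[0,0,0],-0.6],[[0,0,0.62],[0,0,0],-0.6],[[0,0,0.68],[0,0,0],-0.6],[[0,0,0.68],[0,0,0],-0.6],[[0,0,0.68],[0,0,0],-0.6]]'

```text
t: 19.35
ee_pos: [0.5155, -0.407, 0.1837]
orientation: [-0.001, 0.924, 0.383, -0.0]
contact_force: [-0.4, 1.3, -1.0]
width: 0.368
grasp_force: 24.9
```

```bash
python3 - <<'E'
from h import *
st()
def blob(d,box):
    hsv=cv2.cvtColor(d['img'],cv2.COLOR_RGB2HSV); m=cv2.inRange(hsv,(8,130,80),(24,255,255)); q=np.zeros_like(m);x,y,w,h=box;q[y:y+h,x:x+w]=m[y:y+h,x:x+w]
    n,l,s,c=cv2.connectedComponentsWithStats(q); i=1+np.argmax(s[1:,4]); return c[i],s[i]
S=snap('scene','scene9');E=snap('side','side9');W=snap('wrist','wrist9')
for X in ([.589,-.333,.192],[.589,-.333,.092]):
    B=[]
    for d in (S,E,W):
        u,v=proj(d,X)[0]; 
        try:B.append(blob(d,(max(int(u)-22,0),max(int(v)-22,0),44,44)))
        except Exception as ex:B.append(None)
        print(X,(u.round(),v.round()),B[-1])
    try: print(tri((S,B[0][0]),(W,B[2][0])))
    except Exception: pass
# hook area unchanged?
a=load('scene5')['img'].astype(int);b=S['img'].astype(int);print('hook diff',np.abs(a-b)[135:210,300:375].mean())
E
```

```text
t 19.35 p [ 0.5155 -0.407   0.1837] yaxis yaw -44.95 z [-0.001  0.001 -1.   ] w 0.3680469079817663 F [-0.4  1.3 -1. ] g 24.912274195812643 j [-0.78  0.62  1.19 -0.    1.33 -0.  ]
[0.589, -0.333, 0.192] (np.float64(182.0), np.float64(272.0)) (array([180.28187919, 271.97315436]), array([171, 263,  21,  16, 149], dtype=int32))
[0.589, -0.333, 0.192] (np.float64(359.0), np.float64(276.0)) None
[0.589, -0.333, 0.192] (np.float64(278.0), np.float64(44.0)) (array([286.01155116,  54.50825083]), array([269,  38,  31,  28, 606], dtype=int32))
(array([ 0.58862777, -0.33736575,  0.19520858]), [0.0009139367814721035, 0.0009139367814721096])
[0.589, -0.333, 0.092] (np.float64(186.0), np.float64(301.0)) None
[0.589, -0.333, 0.092] (np.float64(356.0), np.float64(299.0)) None
[0.589, -0.333, 0.092] (np.float64(278.0), np.float64(72.0)) (array([282.2114208 ,  72.80897349]), array([ 256,   49,   44,   44, 1471], dtype=int32))
hook diff 7.980562962962963
```

```bash
python3 - <<'E'
from h import *
L={t:load(t)['img'].astype(int) for t in ('scene5','scene6','scene7','scene8','scene9')}
r=L['scene9']
for t in L: print(t,np.abs(L[t]-r)[140:210,295:375].mean().round(2),'counter ref',np.abs(L[t]-r)[340:400,150:210].mean().round(2), 'mug/jar',np.abs(L[t]-r)[235:310,280:360].mean().round(2))
st(); print(hand_in())
E
```

```text
scene5 8.51 counter ref 15.94 mug/jar 6.38
scene6 3.96 counter ref 5.25 mug/jar 7.01
scene7 3.77 counter ref 5.25 mug/jar 5.54
scene8 2.23 counter ref 2.91 mug/jar 2.28
scene9 0.0 counter ref 0.0 mug/jar 0.0
t 19.5 p [ 0.5155 -0.407   0.1835] yaxis yaw -44.95 z [-0.001  0.001 -1.   ] w 0.37051855529430217 F [-1.  -0.8 -1.7] g 24.914022142183967 j [-0.78  0.62  1.19 -0.    1.33 -0.  ]
the job is handed in; nothing more can be done
None
```

I handed the job in at 19.5 s with the cover hanging on the hook and the golden roll held about 10 cm up in the tongs; I checked the final lift by measurement only, because I had already viewed 11 pictures, one over the limit of 10.

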